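# Shut the disc-marked valve in the bench service box

### The job

Push the cover of the white service box along its track all the way to the stop at the other end of the box, to reveal the two valves, then push the lever marked by a round disc at its end round until it is fully shut, straight across its pipe. Use the fingertips only for pushing: the cover must not be lifted out of its track. Leave the plain lever and everything standing around the box as they are, and finish with the cover still open.

Things in the scene. Friction and masses are not known exactly. Their poses are not given: they have to be found in the camera images.
- box: White fixed box, 154 (x) x 458 (y) x 78 mm, yaw within 0.25 rad. Origin: on the bench under the centre of its open compartment (x -65 to 65, y -107 to 107 mm, floor at 6 mm height); the box spans y -119 to 339, a closed deck (height 68) on the +y side. The cover slides along y on ledges at height 70 between rails rising to 78, an end stop at each end.
- cover: Loose grey-painted plate, 141 (x) x 226 (y) x 4 mm, 0.35 to 0.7 kg, in the box's track, axes along the box's. Origin: centre of its underside (height 70 mm). Starts over the compartment, origin at box y = 2 to 35 mm; pushed to the box's +y it stops over the deck with its origin at box y = 220 mm.
- cover_rib (a point): Middle of the top edge of the cover's upright rib: 100 mm along x, 10 mm thick along y, top at height 100 mm (26 mm above the plate). It stands 88 mm to the -y side of the cover's origin; push its -y face to open.
- disc_lever (a joint): Angle of the lever WITH a round disc at its end: 0 = open, along the pipe, pointing to the box's -x; 1.571 = fully shut (firm stop), across the pipe, pointing to the box's +y. Turns clockwise seen from above, stays where left (friction 0.12 N m). Starts at 0 to 0.3, in either bay (pivots at box x = 18, y = -54 or +32 mm).
- disc_pivot (a point): On the vertical axis of the disc lever, at its mid-height, 56 mm above the bench. Black lever 12 mm thick (heights 50 to 62 mm): bar 14 mm wide, then a flat disc 30 mm across centred 50 mm from the axis. Below it the pipe's top is at 37 mm, the brass valve body (44 x 28 mm) at 42 mm.
- disc_tip (a point): centre of the round disc of the disc lever, 50 mm from its turning axis, at mid-height.
- plain_lever (a joint): angle of the other lever, a plain straight black bar without disc, 62 mm long; same directions as the disc lever, starts between 0 and 0.3. To be left as it is.
- plain_pivot (a point): on the vertical turning axis of the plain lever, at its mid-height, 56 mm above the bench.
- plain_tip (a point): point on the plain lever 50 mm from its turning axis, at mid-height.
- jar: clear screw-top jar, 60 mm wide, 85 mm tall, white cap, a bystander; origin at its underside's centre
- beaker: small glass beaker, 60 mm wide, 75 mm tall, a bystander; origin at its underside's centre
- screwdriver: screwdriver lying on the bench, about 200 mm long, a bystander; origin near its middle
- reagent: brown glass bottle, 52 mm wide, 90 mm tall, a bystander; origin at its underside's centre
- ring: white plastic ring (open jar cap) 72 mm wide, 14 mm high, a bystander; origin at its underside's centre
- wash: white wash bottle, 64 mm wide, 170 mm tall, a bystander; origin at its underside's centre
- stopper: dark rubber stopper, 38 mm wide, 30 mm tall, a bystander; origin at its underside's centre

How it is judged:
By the outcome, as a careful person would: the job done as asked, in the order asked, and still so for the second after the job is handed in, with the robot touching nothing.
It also fails if it takes over 48 s, if anything falls off the work surface, if the arm or the gripper's body presses on something with over 40 N, if the wrist force passes 120 N, or if a joint passes its speed limit or range.

### The arm

A 6-joint arm with a two-finger parallel gripper is mounted at the origin on the work surface. World frame = base frame: x ahead of the robot, y to its left, z up, the work surface at z = 0. Lengths are in m, angles in rad, forces in N, time in s.
With the tool pointing down it reaches from about 0.275 to 0.875 m from the base axis. Payload 12.5 kg.
Tool frame: the origin (TCP) lies at the very end of the fingers, on their centre line; the grasp point (between the pads) lies 19 mm behind it; z points along the fingers, y is the line along which they close (so a half turn about z gives the same grasp; the last joint's range is limited). The gripper opens to 85 mm and grips with 20 to 120 N. Pads are 22 mm wide; open, the fingers measure 114 mm over their backs; the gripper's body (76 mm by 85 mm) begins 54 mm behind the grasp point. The pads swing forward as they close: fully open they stand 13 mm farther back than shut.
Start: joints at [1.129, 0.351, 1.652, -0, 1.139, -0.085], TCP at [0.192, 0.515, 0.231] pointing down, gripper open.
Joint ranges: [-2.75, 2.75], [-0.79, 2.1], [0.01, 2.65], [-1.57, 4.71], [0.07, 3.14], [-2.87, 2.87]. Speed limits (rad/s): [2.22, 2.22, 2.79, 3.14, 3.14, 3.14].

### API

Orientations are given as a rotation vector (axis times angle).
In Python, from rig import ctrl gives the robot as it stands. Calls block until the motion is done:
- ctrl.move_pose(position, orientation): joint-space move of the TCP to a pose.
- ctrl.servo_line(position, rot=None, vel=0.15, until_force=None): straight line of the TCP; rot=None keeps the orientation; vel is the mean speed in m/s. With until_force (N) it stops when the force on the tool has changed by that much, and returns True; else False.
- ctrl.movej(angles): joint-space move.
- ctrl.command_gripper(opening, newtons=None): finger opening in m; newtons is the grip in N (None keeps the last); returns when the fingers have stopped.
- ctrl.pause(seconds).
- ctrl.ik(position, orientation): joint angles nearest the present ones, or None.
- ctrl.state(): the state.
- ctrl.grab_frame(name): name is "side" or "top"; returns (picture, depth): 400x640x3 uint8, red, green, blue; 400x640 float32, m along the optical axis (not along the pixel's ray), 0 where there is no reading.
- ctrl.camera_info(name): a dict with "K" (3x3 intrinsics, pixels), "k1" (the pictures are not rectified: a ray, as slopes to the right and down, at radius r is drawn at 1 + k1 r^2 times it, then the intrinsics apply), "T" (4x4, takes a point from camera to world coordinates). Camera axes: x right, y up, looking along -z (the intrinsics and any distortion apply to the point x, -y, -z); pixel columns grow to the right and rows downward; lengths in m; the calibration is good to about 2 mm. A picture is of the moment at which its call begins. camera_info takes no time and is no camera call.
A pose or a line that the arm cannot do raises ctrl.PlanningError and nothing moves.
- ctrl.close_job(): hands the job in; it is judged then, once.
The state is a dict: "t": time; "q": joint angles; "joint_velocities": joint speeds; "tau": joint torques, N m; "ee_pos": TCP position; "tcp_rot": TCP orientation; "contact_force": force on the tool from outside, world axes, zero at the start; "ft_torque": the same for the moment, N m; "gripper_width": finger opening in m; "finger_force": force on a finger pad.
Only numpy, scipy, OpenCV 4.12 (cv2) and the standard library are available. Lean on these libraries where they do the work, as an engineer would, in place of code of your own. Each camera call takes 0.05 s, during which the arm holds its last target. There are 200 camera calls.

## Working session

There is one attempt and no reset: what is moved stays moved. The work goes in short steps, each a Python script; the robot and the scene stay as the last script left them, time stands still between calls to the robot, and variables do not carry over. Pictures are saved under pics/ and viewed, at most 10 in all, crops included, and the job is handed in when it is done.

```bash
mkdir -p pics; cat > h.py <<'E'
import numpy as np, cv2
from rig import ctrl
def grab(n):
    p,d=ctrl.grab_frame(n); return p.copy(),d.copy()
def cast(n,uv,z):
    c=ctrl.camera_info(n);K=np.array(c["K"]);T=np.array(c["T"])
    a=cv2.undistortPoints(np.array(uv,float).reshape(-1,1,2),K,np.array([c["k1"],0,0,0.])).reshape(-1,2)
    d=np.c_[a[:,0],-a[:,1],-np.ones(len(a))]@T[:3,:3].T;o=T[:3,3]
    return o+d*((z-o[2])/d[:,2])[:,None]
def cloud(n,dep):
    c=ctrl.camera_info(n);K=np.array(c["K"]);T=np.array(c["T"])
    v,u=np.mgrid[0:400,0:640];uv=np.stack([u,v],-1).reshape(-1,1,2).astype(float)
    a=cv2.undistortPoints(uv,K,np.array([c["k1"],0,0,0.])).reshape(-1,2)
    D=dep.reshape(-1,1)
    return ((np.c_[a[:,0],-a[:,1],-np.ones(len(a))]*D)@T[:3,:3].T+T[:3,3]).reshape(400,640,3)
E
python3 - <<'E'
from h import *
for n in("top","side"):
    p,d=grab(n);cv2.imwrite(f"pics/{n}0.png",p[:,:,::-1]);np.save(n+"0.npy",d);c=ctrl.camera_info(n);print(n,np.round(c["T"],3).tolist(),np.round(c["K"],1).tolist(),c["k1"],(d>0).mean())
s=ctrl.state();print(s["tcp_rot"],s["t"],s["gripper_width"])
E
```

```text
top [[-0.023, 0.986, -0.165, 0.377], [-1.0, -0.022, 0.005, 0.069], [0.001, 0.165, 0.986, 1.055], [0.0, 0.0, 0.0, 1.0]] [[369.7, 0.0, 323.3], [0.0, 369.7, 197.6], [0.0, 0.0, 1.0]] 0.0274609344552767 0.99587109375
side [[0.921, 0.242, -0.304, 0.066], [-0.389, 0.592, -0.706, -0.978], [0.009, 0.768, 0.64, 1.052], [0.0, 0.0, 0.0, 1.0]] [[494.3, 0.0, 314.4], [0.0, 494.3, 200.8], [0.0, 0.0, 1.0]] -0.0410264382300155 0.9959375
[-5.57459700e-01 -3.09143710e+00  1.52227495e-03] 0.1 0.08526054339077828
```

View pics/top0.png

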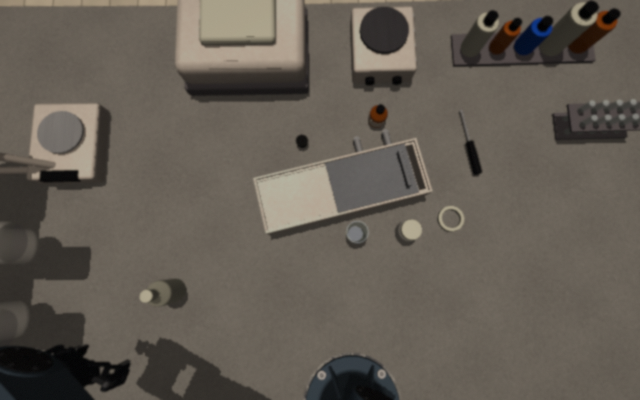

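View pics/side0.png

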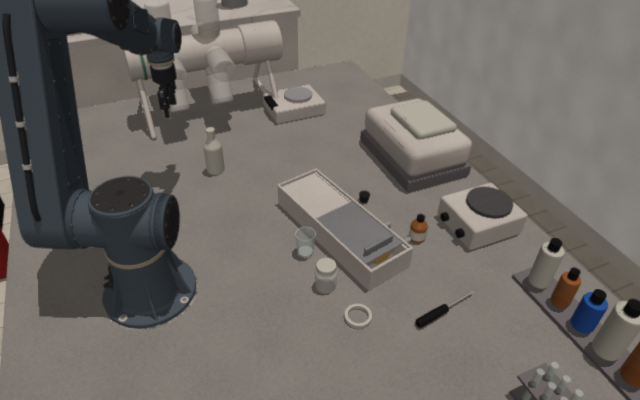

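The top view shows the box with its deck on the left, corners near (255,179), (415,139), (431,190), (267,234). The cover's rib is at about (405,167). The jar (409,231) and beaker (356,233) stand on its lower side.

```bash
python3 - <<'E'
from h import *
d=np.load("top0.npy");P=cloud("top",d);z=P[...,2]
im=cv2.imread("pics/top0.png")
m=((z>0.055)&(z<0.095)).astype(np.uint8)
roi=np.zeros_like(m);cv2.fillConvexPoly(roi,np.array([[248,176],[418,132],[438,192],[264,240]]),1);m&=roi
m=cv2.morphologyEx(m,cv2.MORPH_OPEN,np.ones((3,3)))
n,l,s,_=cv2.connectedComponentsWithStats(m);k=1+np.argmax(s[1:,4]);m=(l==k)
print(s[1:,4])
# bright white rails outline via colour
c,_=cv2.findContours(m.astype(np.uint8),0,cv2.CHAIN_APPROX_NONE)
uv=c[0].reshape(-1,2)
X=cast("top",uv,0.078)[:,:2]
r=cv2.minAreaRect((X*1000).astype(np.float32));print("rect",r);print(cv2.boxPoints(r))
print("z med deck",np.median(z[195:215,275:300]),"cover",np.median(z[165:190,345:380]))
print(np.round(z[150:195:3,396:418:2],3))
np.save("mask.npy",m)
b=cv2.resize(im[120:260,240:450],None,fx=3.8,fy=3.8,interpolation=cv2.INTER_CUBIC);cv2.imwrite("pics/c0.png",b)
E
```

```text
[9241]
rect ((575.0462646484375, 11.658859252929688), (156.63658142089844, 457.2895812988281), 12.926469802856445)
[[ 447.56476  216.98949]
 [ 549.86066 -228.71144]
 [ 702.5278  -193.67177]
 [ 600.2319   252.02916]]
z med deck 0.06794461631833637 cover 0.07416018498097865
[[0.076 0.076 0.101 0.075 0.074 0.073 0.017 0.036 0.055 0.074 0.07 ]
 [0.076 0.094 0.1   0.104 0.075 0.074 0.012 0.025 0.043 0.06  0.07 ]
 [0.075 0.089 0.099 0.103 0.078 0.079 0.078 0.019 0.036 0.056 0.07 ]
 [0.074 0.078 0.098 0.101 0.099 0.072 0.074 0.011 0.028 0.045 0.062]
 [0.073 0.075 0.088 0.098 0.102 0.075 0.072 0.003 0.019 0.039 0.058]
 [0.073 0.076 0.077 0.097 0.102 0.076 0.075 0.072 0.016 0.032 0.048]
 [0.072 0.075 0.073 0.092 0.101 0.098 0.073 0.076 0.009 0.021 0.042]
 [0.077 0.075 0.074 0.083 0.099 0.102 0.073 0.072 0.072 0.015 0.032]
 [0.076 0.078 0.07  0.076 0.092 0.101 0.101 0.073 0.076 0.009 0.022]
 [0.074 0.078 0.073 0.075 0.086 0.1   0.1   0.074 0.069 0.076 0.016]
 [0.074 0.074 0.072 0.076 0.072 0.095 0.102 0.102 0.074 0.076 0.008]
 [0.072 0.073 0.075 0.074 0.075 0.085 0.098 0.103 0.075 0.075 0.078]
 [0.075 0.073 0.076 0.073 0.077 0.078 0.089 0.076 0.074 0.076 0.074]
 [0.074 0.074 0.075 0.075 0.074 0.074 0.075 0.072 0.072 0.073 0.073]
 [0.074 0.077 0.077 0.076 0.074 0.074 0.071 0.071 0.073 0.074 0.074]]
```

View pics/c0.png

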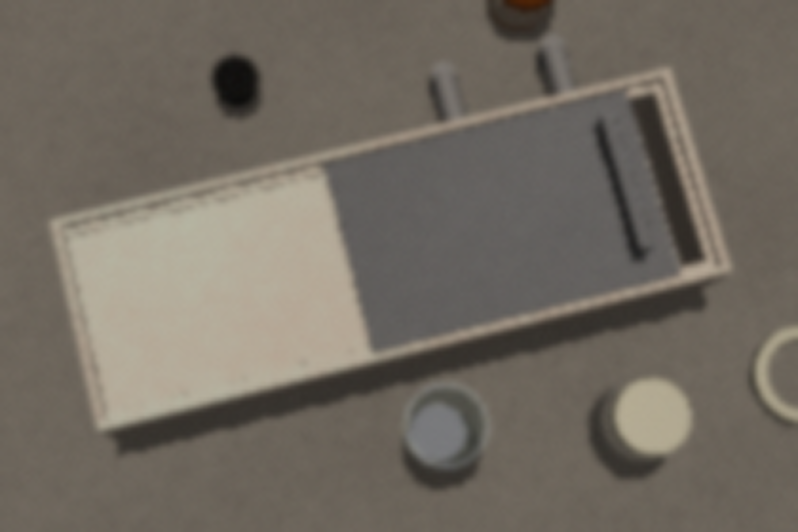

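```bash
cat >> h.py <<'E'
from scipy.spatial.transform import Rotation as Ro
yaw=np.radians(12.926);ex=np.array([np.cos(yaw),np.sin(yaw)]);ey=np.array([-np.sin(yaw),np.cos(yaw)])
O=np.array([.57505,.01166])-0.110*ey
def W(x,y,z): return np.r_[O+ex*x+ey*y,z]
def B(P): q=P[...,:2]-O; return np.stack([q@ex,q@ey,P[...,2]],-1)
def down(a): # tool y along world heading a
    y=np.array([np.cos(a),np.sin(a),0]);zz=np.array([0,0,-1.]);return Ro.from_matrix(np.c_[np.cross(y,zz),y,zz]).as_rotvec()
E
python3 - <<'E'
from h import *
for n in("top","side"):
    b=B(cloud(n,np.load(n+"0.npy")))
    m=(abs(b[...,0])<.04)&(b[...,1]<.1)&(b[...,1]>-.119)&(b[...,2]>.097)&(b[...,2]<.105)
    q=b[m];print(n,len(q),np.percentile(q[:,1],[5,25,50,75,95]),np.median(q[:,2]))
    p=cv2.imread(f"pics/{n}0.png")
for a in(yaw,yaw+np.pi): print(ctrl.ik(W(0,-.11,.15),down(a)),ctrl.ik(W(0,.12,.15),down(a)))
print(O,ctrl.state()["t"])
E
```

```text
top 108 [-0.0639666  -0.06199805 -0.05949978 -0.05708016 -0.05542062] 0.10040917684029355
side 84 [-0.06598107 -0.06468726 -0.061854   -0.05868996 -0.05674667] 0.10081672291538102
[-0.38496182  0.62591328  1.42611253  0.          1.08956684 -0.61056308] [-0.04385731  0.48661035  1.66583519  0.          0.98914711 -0.26945857]
[-3.84961820e-01  6.25913282e-01  1.42611253e+00 -8.88178420e-16
  1.08956684e+00  2.53102957e+00] None
[ 0.59965617 -0.09555258] 0.1
```

```bash
python3 - <<'E'
from h import *
r=down(yaw)
s=ctrl.state();p=np.array(s["ee_pos"]);ctrl.servo_line(p+[0,0,.08],vel=.3)
ctrl.command_gripper(.04)
ctrl.move_pose(W(0,-.095,.16),r)
ctrl.servo_line(W(0,-.095,.085),vel=.15)
print(ctrl.state()["t"],ctrl.state()["contact_force"])
h=ctrl.servo_line(W(0,-.06,.085),vel=.06)
print(h,ctrl.state()["contact_force"])
h=ctrl.servo_line(W(0,.124,.085),vel=.06,until_force=25)
s=ctrl.state();print(h,B(np.array(s["ee_pos"])),s["contact_force"],s["t"])
E
```

```text
4.6167 [-0.37948517 -0.03351908  0.21434551]
False [-0.12094492  0.08290593  0.31319994]
True [0.00042877 0.11609065 0.08532049] [ 0.31658796 -4.38624527  2.40588703] 8.025
```

```bash
python3 - <<'E'
from h import *
ctrl.servo_line(W(0,.10,.085),vel=.15);ctrl.servo_line(W(0,.06,.25),vel=.3)
r=down(yaw)
q=np.array(ctrl.state()["q"]);q[0]+=.9;ctrl.movej(q)
for n in("top","side"):
    p,d=grab(n);cv2.imwrite(f"pics/{n}1.png",p[:,:,::-1]);np.save(n+"1.npy",d)
    b=B(cloud(n,d));m=(abs(b[...,0])<.04)&(b[...,1]<.2)&(b[...,1]>-.1)&(b[...,2]>.097)&(b[...,2]<.105)
    qq=b[m];print(n,len(qq),np.percentile(qq[:,1],[5,50,95]))
t=cv2.imread("pics/top1.png")[125:235,330:440];s=cv2.imread("pics/side1.png")[175:290,270:415]
f=lambda a,k:cv2.resize(a,None,fx=k,fy=k,interpolation=cv2.INTER_CUBIC)
a=f(t,3.5);c=f(s,3);H=max(a.shape[0],c.shape[0]);o=np.zeros((H,a.shape[1]+c.shape[1],3),np.uint8)
o[:a.shape[0],:a.shape[1]]=a;o[:c.shape[0],a.shape[1]:]=c;o=np.clip(o*1.6,0,255).astype(np.uint8);print(o.shape,ctrl.state()["t"]);o=cv2.resize(o,(780,int(H*780/o.shape[1])));cv2.imwrite("pics/c1.png",o)
E
```

```text
top 108 [0.12760266 0.13200873 0.13646299]
side 75 [0.12499987 0.12981719 0.13591   ]
(385, 820, 3) 10.95
```

View pics/c1.png

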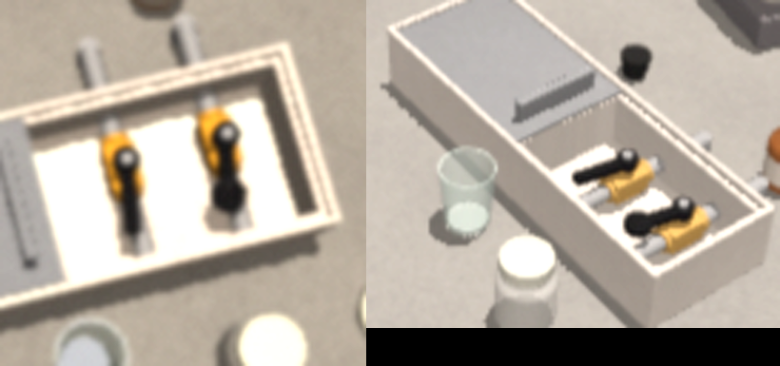

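The compartment is open. The rib is measured at box y≈131 mm (132 expected), so the cover is at its stop. The disc lever is in the −y bay, with its disc at crop (228,195), and the plain lever is in the +y bay. Next I measure the angles.

```bash
cat > lev.py <<'E'
from h import *
def lev(n,p):
    g=p.max(2);v,u=np.mgrid[0:400,0:640]
    X=B(cast(n,np.stack([u,v],-1).reshape(-1,2),.062)).reshape(400,640,3)
    out=[]
    for py in(-.054,.032):
        rel=X[...,:2]-[.018,py];r=np.hypot(rel[...,0],rel[...,1])
        m=(g<45)&(r<.072)&(r>.015)&(rel[...,1]>-.03)&(X[...,1]<.1)
        q=rel[m];k,l,s,c=cv2.connectedComponentsWithStats(m.astype(np.uint8))
        i=1+np.argmax(s[1:,4]);q=rel[l==i];mu=q.mean(0)
        out.append((len(q),np.round(mu*1000,1).tolist(),round(float(np.arctan2(mu[1],-mu[0])),3),round(float(np.hypot(q[:,0],q[:,1]).max()),3)))
    return out
E
python3 - <<'E'
from lev import *
for n in("top","side"):
    print(n,lev(n,cv2.imread(f"pics/{n}1.png")))
E
```

```text
top [(103, [-41.6, 12.1], 0.283, 0.064), (62, [-37.7, 8.0], 0.208, 0.062)]
side [(96, [-41.0, 3.2], 0.077, 0.065), (61, [-35.9, -0.4], -0.012, 0.061)]
```

```bash
python3 - <<'E'
from lev import *
ctrl.command_gripper(0.0)
ctrl.move_pose(W(-.028,-.087,.16),down(yaw))
hit=ctrl.servo_line(W(-.028,-.087,.050),vel=.12,until_force=15)
print("down",hit,ctrl.state()["contact_force"])
if not hit:
    off=.0265;rho=.046
    for th in list(np.arange(0.05,1.50,.12))+[1.50,1.62]:
        u=np.array([-np.cos(th),np.sin(th)]);t=np.array([np.sin(th),np.cos(th)])
        c=np.array([.018,-.054])+rho*u-off*t
        h=ctrl.servo_line(W(*c,.050),rot=down(yaw-th),vel=.04,until_force=15)
        f=np.array(ctrl.state()["contact_force"]);print(round(th,2),h,np.round(f,1))
        if h:break
    s=ctrl.state();print(B(np.array(s["ee_pos"])),c,s["t"])
E
```

```text
down False [-1.13456414 -0.68893487  0.57330529]
0.05 False [-0.2  0.5  0.8]
0.17 False [-0.3 -0.7 -0.7]
0.29 False [-0.9 -0.1  1. ]
0.41 False [-0.6  0.1 -0.5]
0.53 False [ 0.1 -0.4  0.2]
0.65 False [-0.3  0.   0.4]
0.77 False [-0.3  0.4  0.3]
0.89 False [ 0.1 -0.1  0.5]
1.01 False [-0.2 -0.   1.2]
1.13 False [-0.1 -0.6  0.7]
1.25 False [0.1 0.7 0.2]
1.37 False [-1.4 -0.9  0.1]
1.49 False [-0.1  0.1  0.3]
1.5 False [-1.2 -1.4  0.3]
1.62 False [-7.6 -3.6  3.1]
[-0.00763174 -0.00673327  0.049646  ] [-0.00620547 -0.0067523 ] 19.4667
```

```bash
python3 - <<'E'
from lev import *
p=B(np.array(ctrl.state()["ee_pos"]))
h=ctrl.servo_line(W(-.001,p[1],.050),vel=.03,until_force=12);s=ctrl.state()
print(h,B(np.array(s["ee_pos"])),s["contact_force"])
ctrl.servo_line(W(-.025,p[1]-.005,.050),vel=.12);ctrl.servo_line(W(-.025,p[1]-.005,.25),vel=.25)
q=np.array(ctrl.state()["q"]);q[0]+=.9;ctrl.movej(q)
for n in("top","side"):
    pp,d=grab(n);cv2.imwrite(f"pics/{n}2.png",pp[:,:,::-1])
    b=B(cloud(n,d));m=(abs(b[...,0])<.04)&(b[...,1]<.2)&(b[...,1]>-.1)&(b[...,2]>.097)&(b[...,2]<.105)
    print(n,lev(n,pp),np.median(b[m][:,1]))
t=cv2.imread("pics/top2.png")[110:250,240:460];cv2.imwrite("pics/c2.png",cv2.resize(np.clip(t*1.5,0,255).astype(np.uint8),None,fx=3.5,fy=3.5,interpolation=cv2.INTER_CUBIC));print(ctrl.state()["t"])
E
```

```text
True [-0.00788051 -0.0060015   0.04854433] [-5.44982178 -1.10841806  4.79046451]
top [(92, [-0.6, 42.7], 1.556, 0.063), (57, [-36.8, 8.0], 0.213, 0.06)] 0.13190298116994595
side [(75, [-2.7, 39.1], 1.501, 0.058), (61, [-35.9, -0.4], -0.012, 0.061)] 0.1300243154571702
22.8917
```

View pics/c2.png

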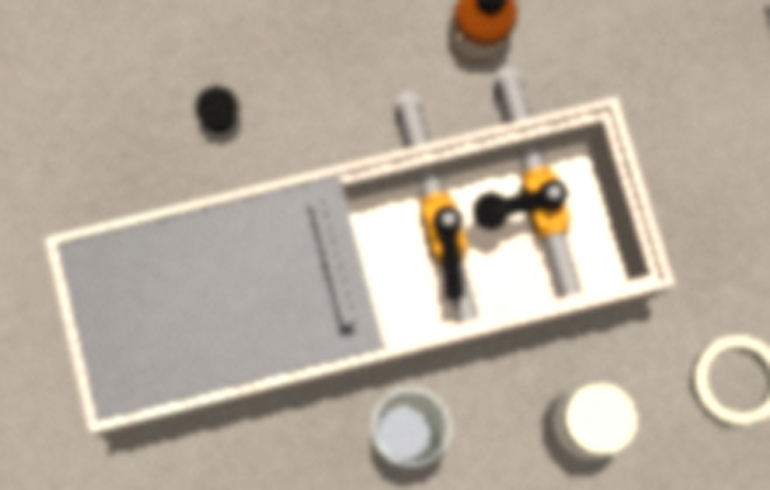

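The disc lever (disc at crop (490,210)) lies straight across its pipe. The cover is at the far stop, and the plain lever and bystanders are unchanged.

```bash
python3 -c "
from rig import ctrl
print(ctrl.close_job())"
```

```text
the job is handed in; nothing more can be done
None
```

I handed the job in at about 23 s: the cover is open at its far stop, the disc lever is shut across its pipe against its firm stop, and the plain lever and everything around the box are as they were.

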